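# Set out the flame-job paints in the tray

## Robot

A 6-joint arm with a two-finger parallel gripper is mounted at the origin on the work surface. World frame = base frame: x ahead of the robot, y to its left, z up, the work surface at z = 0. Lengths are in mm, angles in degrees, forces in N, time in s.
With the tool pointing down it reaches from about 275 to 1000 mm from the base axis. Payload 8.4 kg.
Tool frame: the origin (TCP) lies on the centre line of the jaws, within the pads' length; the fingertips stand 11 mm ahead of it and the grasp point (between the pads) lies 8 mm behind it; z points along the fingers, y is the line along which they close (so a half turn about z gives the same grasp; the last joint's range is limited). The gripper opens to 85 mm and grips with 20 to 120 N. Pads are 22 mm wide; open, the fingers measure 114 mm over their backs; the gripper's body (76 mm by 85 mm) begins 54 mm behind the grasp point. The pads swing forward as they close: fully open they stand 13 mm farther back than shut.
Start: joints at [73.774, 20.225, 93.587, -0, 66.188, -0.138], TCP at [173.201, 600.524, 242.281] pointing down, gripper open.
Joint ranges: [-150.9, 150.9], [-52.94, 120.26], [3.33, 152.33], [-74.26, 254.26], [0, 154.13], [-172.89, 172.89]. Speed limits (degrees/s): [127.2, 127.2, 159.86, 180, 180, 180].

## Interface

Orientations are given as [roll, pitch, yaw] about the fixed x, y, z axes, in that order (R = Rz(yaw) Ry(pitch) Rx(roll)).
In Python, from workcell import manip gives the robot as it stands.
- The arm moves only by the tool jog_arm, never from a script. Its argument "increments" is a list of rows, each a list of 3 entries, a list of its own where there are three numbers: the finger opening in m, from 0 to 0.0854, then the shift along the tool's x, y, z in a scale on which 1.0 is 0.6 m, then the turn about the tool's z in a scale on which 1.0 is pi rad. In form: [[gripper, [dx, dy, dz], turn], ...]. A call has 1 to 12 rows; each row is the pose to reach, as a shift and turn from the pose commanded when the call began, along the tool's axes at that moment; what a row does not reach only later rows make up. A row lasts 1/8 s, in which the tool goes at most 62.5 mm and 10.7 degrees, less where a joint would pass 70% of its speed; a pose out of reach is approached as far as the arm can. A shift or turn number past 1, either way, is cut back to 1. A call with a gripper value outside its range is refused whole. The fingers move at their own pace and stop on an object; "newtons" is the grip in N (left out, the last holds). Time passes only in rows, so rows that repeat a pose let the fingers close. It gives the time, the measured TCP pose, the force, the opening and the grip force at its end, in the units of the state.
- manip.read_state(): the state, without advancing time (a new reading comes with each control period).
- manip.grab_frame(name): name is "scene" or "top" or "wrist"; returns a dict with "frame" (420x560x3 uint8, red, green, blue), "mtx" (3x3 intrinsics, pixels), "rvec" (rotation vector, rad) and "tvec" (3), from world to camera coordinates, as OpenCV has them; the wrist camera has in their place "T_tool_cam" (4x4, takes a point from camera to tool coordinates, whose origin is the TCP and whose axes are the flange's). Camera axes: x right, y down, z forward; pixel columns grow to the right and rows downward; lengths in mm; the calibration is good to about 2 mm. A picture is of the moment at which its call begins: read the wrist's pose just before it. There is no depth.
- manip.hand_in(): hands the job in; it is judged then, once.
The state is a dict: "t": time; "joints": joint angles; "joint_velocities": joint speeds; "joint_torque": joint torques, N m; "tool_pos": TCP position; "tool_rot": TCP orientation; "contact_force": force on the tool from outside, world axes, zero at the start; "moment": the same for the moment, N m; "width": finger opening in mm; "finger_force": force on a finger pad.
Only numpy, scipy, OpenCV 4.12 (cv2) and the standard library are available. Lean on these libraries where they do the work, as an engineer would, in place of code of your own. Each camera call takes 0.05 s, during which the arm holds its last target. There are 200 camera calls.

## Task

Set the paints out in the plywood tray in the order they are used for the flame job. The white and the black pot already stand at the two ends of the tray's front row (the row nearer the robot): fill the three cells between them so that the row runs white, yellow, orange, red, black, and stand the blue-capped thinner bottle in the rear row, directly behind the white pot. Every pot and the bottle should stand upright and flat in its own cell; leave the white and black pots, the model car and the mug of brushes where they are.

Things in the scene. Friction and masses are not known exactly. Their poses are not given: they have to be found in the camera images.
- tray: Fixed plywood tray, 128 (x) by 294 (y) by 20 mm high, 2 rows of 5 open cells; floor 6 mm thick, walls 4 mm, tops at 20 mm. Origin: centre of underside; x points away from the robot across the rows (within 0.2 rad of world x), y along them. Front-row cells 54x54 mm, centres x=-33, y=-116,-58,0,58,116 mm; rear cells 62x54 mm, x=+29, same y. White and black fill the front end cells, either way round.
- yellow_pot: Yellow paint pot: round screw-top pot with yellow lid and body (paper label round the body), 34 mm diameter, 48 mm tall, about 55 g, same width all the way up. Origin: centre of its underside; z up. Stands loose on the bench at the start.
- orange_pot: Orange paint pot: round screw-top pot with orange lid and body (paper label round the body), 34 mm diameter, 48 mm tall, about 55 g, same width all the way up. Origin: centre of its underside; z up. Stands loose on the bench at the start.
- red_pot: Red paint pot: round screw-top pot with dark red lid and body (paper label round the body), 34 mm diameter, 48 mm tall, about 55 g, same width all the way up. Origin: centre of its underside; z up. Stands loose on the bench at the start.
- thinner: Thinner bottle: pale round squeeze bottle with a blue band and a blue cap, body 36 mm diameter and straight up to 88 mm, then a shoulder and a narrow cap (22 mm wide), 120 mm tall in all, about 120 g. Origin: centre of its underside; z up. Stands loose on the bench at the start.
- white_pot: White paint pot: round screw-top pot with white lid and body (paper label round the body), 34 mm diameter, 48 mm tall, about 55 g, same width all the way up. Origin: centre of its underside; z up. Already in an end cell of the tray's front row; not to be moved.
- black_pot: Black paint pot: round screw-top pot with black lid and body (paper label round the body), 34 mm diameter, 48 mm tall, about 55 g, same width all the way up. Origin: centre of its underside; z up. Already in the other end cell of the tray's front row; not to be moved.
- model_car: Grey-primed model car, 186 mm long (its x), 76 mm wide, 53 mm high, on rubber wheels, to the robot's left of the tray. Origin: under its centre at bench level. Not to be moved.
- brush_mug: Blue ceramic mug, 76 mm diameter at the rim, 85 mm high, with three brushes standing in it up to 190 mm, to the robot's right of the tray. Origin: centre of its underside. Not to be moved.
There are look-alikes about, which are no part of the job. Leave any purple or turquoise look-alike of the red_pot alone. There is more than one size of the yellow_pot; the one meant has the size given above.

How it is judged (in metres and radians):
At the end, for the whole second after the job is handed in: Front row runs white, yellow, orange, red, black; the thinner stands in the rear cell directly behind white. Each within 14.5 mm of its cell centre along both tray axes, underside under 10 mm above the tray underside, tilt under 0.12 rad, slower than 0.02 m/s, released (x of yellow_pot in the frame of tray between -0.0475 and -0.0185 m and x of orange_pot in the frame of tray between -0.0475 and -0.0185 m and x of red_pot in the frame of tray between -0.0475 and -0.0185 m and x of white_pot in the frame of tray between -0.0475 and -0.0185 m and x of black_pot in the frame of tray between -0.0475 and -0.0185 m and x of thinner in the frame of tray between 0.0145 and 0.0435 m and y of orange_pot in the frame of tray between -0.0145 and 0.0145 m and ((y of white_pot in the frame of tray between 0.1015 and 0.1305 m and y of yellow_pot in the frame of tray between 0.0435 and 0.0725 m and y of red_pot in the frame of tray between -0.0725 and -0.0435 m and y of black_pot in the frame of tray between -0.1305 and -0.1015 m and y of thinner in the frame of tray between 0.1015 and 0.1305 m) or (y of white_pot in the frame of tray between -0.1305 and -0.1015 m and y of yellow_pot in the frame of tray between -0.0725 and -0.0435 m and y of red_pot in the frame of tray between 0.0435 and 0.0725 m and y of black_pot in the frame of tray between 0.1015 and 0.1305 m and y of thinner in the frame of tray between -0.1305 and -0.1015 m)) and z of each of yellow_pot, orange_pot, red_pot, white_pot, black_pot, thinner in the frame of tray below 0.01 m and angle between each of yellow_pot, orange_pot, red_pot, white_pot, black_pot, thinner's own z axis and vertical below 0.12 rad and linear speed of each of yellow_pot, orange_pot, red_pot, white_pot, black_pot, thinner below 0.02 m/s and contact force between each of yellow_pot, orange_pot, red_pot, thinner and the fingers below 0.1 N); the robot touches nothing.
It fails at once if the white pot is moved more than 20 mm from its place (distance of white_pot from where it was at the start of the episode above 0.02 m).
It fails at once if the black pot is moved more than 20 mm from its place (distance of black_pot from where it was at the start of the episode above 0.02 m).
It fails at once if the model car is moved more than 20 mm from its place (distance of model_car from where it was at the start of the episode above 0.02 m).
It fails at once if the brush mug is moved more than 20 mm from its place (distance of brush_mug from where it was at the start of the episode above 0.02 m).
It also fails if it takes over 96 s, if anything falls off the work surface, if the arm or the gripper's body presses on something with over 40 N, if the wrist force passes 120 N, or if a joint passes its speed limit or range.

## Working session

There is one attempt and no reset: what is moved stays moved. The work goes in short steps, Python scripts to look and compute and a tool call to move; the robot and the scene stay as the last step left them, time stands still between calls to the robot, and variables do not carry over. Pictures are saved under pics/ and viewed, at most 14 in all, crops included, and the job is handed in when it is done.

Besides the shell and the picture viewer there is one more tool, called as name([rows], argument=value, ...), one row to a line, values as JSON. jog_arm: Moves the arm, as the interface text tells. Its arguments: {"type":"object","properties":{"increments":{"type":"array","items":{"type":"array"}},"newtons":{"type":"number"}},"required":["increments"]}

```bash
mkdir -p pics; python3 - <<'E'
from workcell import manip
import cv2
for n in("top","scene"):
    d=manip.grab_frame(n); cv2.imwrite(f"pics/{n}0.png",cv2.resize(d["frame"][:,:,::-1],(800,600),interpolation=cv2.INTER_CUBIC))
    print(n,d["mtx"],d["rvec"],d["tvec"])
s=manip.read_state();print({k:s[k] for k in("t","tool_pos","tool_rot","width")})
E
```

```text
top [[450.790861     0.         278.15211814]
 [  0.         450.790861   208.60928557]
 [  0.           0.           1.        ]] [ 2.13039841 -2.11596155  0.18515201] [   5.14813961  542.3300694  1088.05169482]
scene [[518.51690012   0.         278.93539921]
 [  0.         518.51690012 208.35747344]
 [  0.           0.           1.        ]] [ 2.18036339  1.3886975  -0.41841992] [-231.13595912 -386.60666598 1532.19619246]
{'t': 0.1, 'tool_pos': array([173.0874619 , 600.12077065, 241.62284924]), 'tool_rot': array([-1.79927672e+02, -7.80642400e-04,  1.63910183e+02]), 'width': 85.30979138113823}
```

View pics/top0.png

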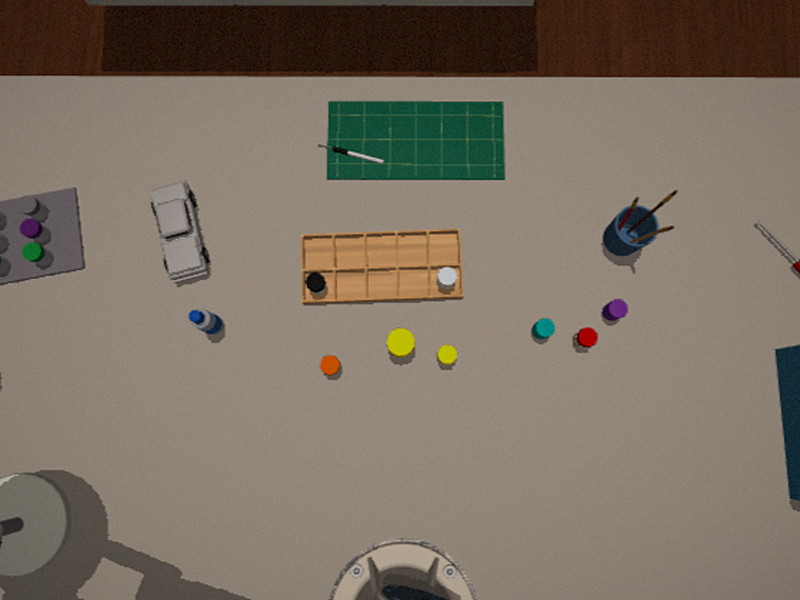

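View pics/scene0.png

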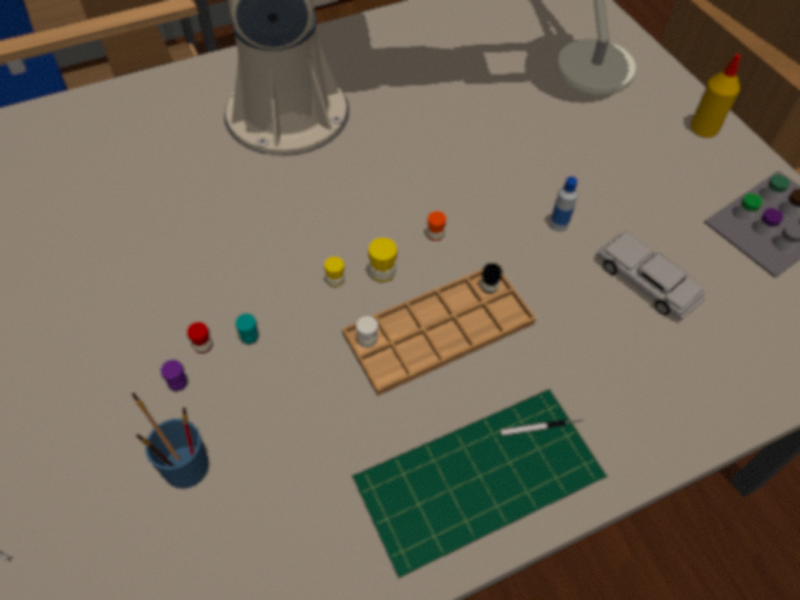

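The top view shows white at (447,277) and black at (316,282) in the front row. So from the right the order is white, yellow, orange, red, black.

Candidates:
- **Yellow:** small (447,354) or large (400,342); I want the small one.
- **Red:** red (587,337), with purple (615,309) and turquoise (544,328) as look-alikes.
- **Orange:** (330,365).
- **Thinner:** cap at (197,317).

Next is an enlarged crop to check these choices.

```bash
cat > h.py <<'E'
import numpy as np,cv2
from workcell import manip
def ray(d,uv,z):
    R=cv2.Rodrigues(np.array(d["rvec"],float))[0];t=np.array(d["tvec"],float).ravel()
    p=cv2.undistortPoints(np.array([[uv]],float),np.array(d["mtx"]),None)[0,0]
    o=-R.T@t; v=R.T@np.array([p[0],p[1],1]); return o+v*(z-o[2])/v[2]
def blob(img,hl,hh,box):
    hsv=cv2.cvtColor(img,cv2.COLOR_RGB2HSV); m=cv2.inRange(hsv,(hl,150,90),(hh,255,255))
    x0,y0,x1,y1=box; k=np.zeros_like(m);k[y0:y1,x0:x1]=m[y0:y1,x0:x1]
    c=max(cv2.findContours(k,0,1)[0],key=cv2.contourArea); return cv2.minEnclosingCircle(c)
E
python3 - <<'E'
from h import *
d=manip.grab_frame("top");f=d["frame"]
a=cv2.resize(f[150:280,200:330,::-1],(560,560),interpolation=cv2.INTER_CUBIC)
b=cv2.resize(f[210:250,370:440,::-1],(490,280),interpolation=cv2.INTER_CUBIC)[:,:240*1]
b=cv2.resize(f[200:250,370:440,::-1],(238,170),interpolation=cv2.INTER_CUBIC)
c=cv2.resize(f[205:245,125:165,::-1],(238,238),interpolation=cv2.INTER_CUBIC)
o=np.zeros((560,800,3),np.uint8);o[:,:560]=a;o[:170,562:]=b;o[180:418,562:]=c
cv2.imwrite("pics/crop1.png",o)
for n,h0,h1,box,z in(("yellow",22,35,(300,235,325,265),48),("bigyellow",22,35,(265,225,295,255),48),("orange",5,18,(215,240,250,270),48),("red",0,4,(395,220,425,250),48)):
    (u,v),r=blob(f,h0,h1,box);print(n,u,v,r,ray(d,(u,v),z).round(1), "diam~",(2*r/450*1045))
for uv in((302,235),(461,230),(463,298),(303,304)):print(ray(d,np.array(uv)*.7,20).round(1))
E
```

```text
yellow 312.5 247.77272033691406 6.93695068359375 [444.1 -77.2  48. ] diam~ 32.218282063802086
bigyellow 280.241943359375 239.2096710205078 10.313224792480469 [464.9   3.1  48. ] diam~ 47.89919959174262
orange 230.5 255.1666717529297 6.85170316696167 [424.4 126.2  48. ] diam~ 31.822354708777535
red 411.0 235.5 6.946321964263916 [ 476.4 -322.9   48. ] diam~ 32.26180645624797
[664.9 186.1  20. ]
[ 676.1 -107.5   20. ]
[ 548.4 -109.8   20. ]
[535.6 179.9  20. ]
```

View pics/crop1.png

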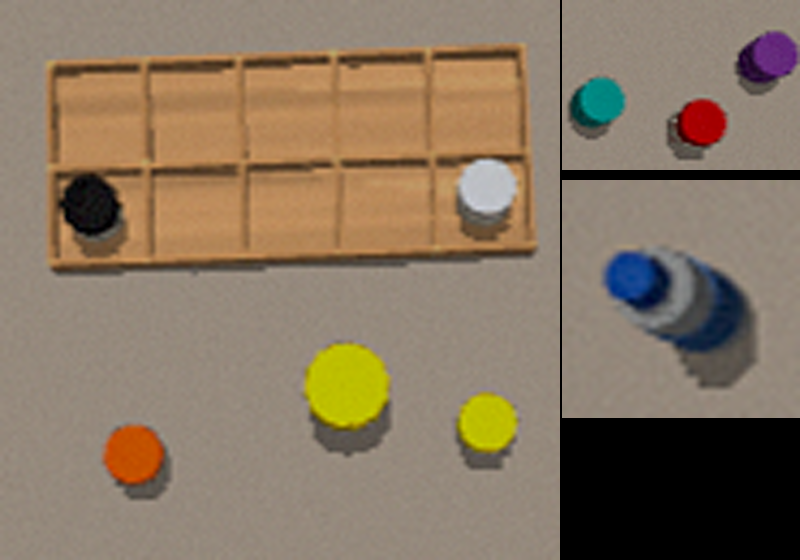

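The crop confirms the small yellow pot, the red pot (not the purple or turquoise one) and the bottle, whose cap is at crop (637,279). Next I fit the tray pose from its corners and wall crossings, and check the thinner from both cameras.

```bash
cat > tray.py <<'E'
from h import *
d=manip.grab_frame("top")
px={(64,147):(48,62),(64,-147):(523,45),(-64,-147):(536,249),(-64,147):(54,268),(-4,87):(148,169),(-4,29):(243,164),(-4,-29):(336,160),(-4,-87):(431,159)}
A=np.array(list(px),float);B=np.array([ray(d,(u/4.3077+200-.4,v/4.3077+150-.4),20)[:2] for u,v in px.values()])
a,b=A.mean(0),B.mean(0);H=(A-a).T@(B-b);th=np.arctan2(H[0,1]-H[1,0],H[0,0]+H[1,1])
R=np.array([[np.cos(th),-np.sin(th)],[np.sin(th),np.cos(th)]]);o=b-R@a
cell=lambda x,y:R@[x,y]+o
if __name__=="__main__":
    print("tray",o,np.degrees(th),(B-(A@R.T+o)).round(1).tolist())
    for n,c in dict(yellow=(-33,-58),orange=(-33,0),red=(-33,58),thinner=(29,-116),white=(-33,-116),black=(-33,116)).items():print(n,cell(*c).round(1))
    print("white lid",ray(d,(487/4.3077+199.6,185/4.3077+149.6),54).round(1),"black",ray(d,(90/4.3077+199.6,204/4.3077+149.6),54).round(1))
    print("thin top",ray(d,(137.2,221.2),120).round(1))
    s=manip.grab_frame("scene");f=s["frame"]
    print("thin scene cap",ray(s,(572*.7,181*.7),120).round(1),"base",ray(s,(560*.7,227*.7),0).round(1))
    for n,uv in dict(yellow=(334,264),orange=(437,218),red=(198,330)).items():print(n,ray(s,np.array(uv)*.7,48).round(1))
E
python3 tray.py
```

```text
tray [608.17466047  39.03262257] 2.6289681887023564 [[0.9, -0.9], [-0.2, 1.8], [0.6, 1.1], [0.7, -3.1], [-0.7, -0.9], [0.0, -0.5], [0.2, 1.1], [-1.5, 1.4]]
yellow [577.9 -20.4]
orange [575.2  37.5]
red [572.5  95.5]
thinner [642.5 -75.5]
white [580.5 -78.4]
black [569.9 153.4]
white lid [583.2 -78.1  54. ] black [570.5 154.7  54. ]
thin top [497.1 340.2 120. ]
thin scene cap [502.1 343.9 120. ] base [503.7 346.3   0. ]
yellow [445.7 -75.8  48. ]
orange [426.5 128.3  48. ]
red [ 477.9 -320.1   48. ]
```

The manual's scale: shifts go in shares of 0.6 m and turns go in shares of pi rad. Converting my numbers, -0.385 m / 0.6 = -0.6417, 0.122 m / 0.6 = 0.2033, 1.29 rad / 3.1416 = 0.4106.

jog_arm([
  [0.07, [-0.0517, -0.0533, 0.0167], 0.035],
  [0.07, [-0.1033, -0.1067, 0.0333], 0.0732],
  [0.07, [-0.1667, -0.1717, 0.05], 0.1178],
  [0.07, [-0.2333, -0.24, 0.07], 0.1655],
  [0.07, [-0.3, -0.3083, 0.0917], 0.2133],
  [0.07, [-0.3667, -0.3783, 0.1133], 0.261],
  [0.07, [-0.4333, -0.4467, 0.1333], 0.3088],
  [0.07, [-0.5, -0.515, 0.1533], 0.3501],
  [0.07, [-0.5667, -0.5833, 0.175], 0.3852],
  [0.07, [-0.6233, -0.6417, 0.2033], 0.4106],
  [0.07, [-0.6233, -0.6417, 0.2033], 0.4106],
  [0.07, [-0.6233, -0.6417, 0.2033], 0.4106],
], newtons=30)

```text
t: 1.75
tool_pos: [425.8, 127.0, 120.3]
tool_rot: [-180.0, -0.0, 90.0]
contact_force: [-0.5, 0.3, 0.3]
width: 70.0
finger_force: 0.0
```

Converted, 0.09 m / 0.6 = 0.15, 0.07 m / 0.6 = 0.1167.

jog_arm([
  [0.07, [0, 0, 0.0667], 0],
  [0.07, [0, 0, 0.1167], 0],
  [0.07, [0, 0, 0.15], 0],
  [0.07, [0, 0, 0.15], 0],
  [0.03, [0, 0, 0.15], 0],
  [0.03, [0, 0, 0.15], 0],
  [0.03, [0, 0, 0.15], 0],
  [0.03, [0, 0, 0.15], 0],
  [0.03, [0, 0, 0.15], 0],
  [0.03, [0, 0, 0.15], 0],
  [0.03, [0, 0, 0.15], 0],
])

```text
t: 3.12
tool_pos: [426.5, 127.4, 31.4]
tool_rot: [179.9, -0.0, 90.0]
contact_force: [-1.1, 2.3, 6.9]
width: 32.7
finger_force: 29.2
```

Converted, 0.15 m / 0.6 = 0.25, 0.14 m / 0.6 = 0.2333.

jog_arm([
  [0.03, [0, 0, -0.05], 0],
  [0.03, [0, 0, -0.1], 0],
  [0.03, [-0.0333, 0.05, -0.1333], 0],
  [0.03, [-0.0667, 0.1167, -0.1333], 0],
  [0.03, [-0.1083, 0.1833, -0.1333], 0],
  [0.03, [-0.1333, 0.2333, -0.1333], 0],
  [0.03, [-0.1483, 0.25, -0.1167], 0],
  [0.03, [-0.1483, 0.25, -0.0833], 0],
  [0.03, [-0.1483, 0.25, -0.0833], 0],
  [0.03, [-0.1483, 0.25, -0.0833], 0],
])

```text
t: 4.38
tool_pos: [575.3, 38.3, 80.5]
tool_rot: [-180.0, -0.0, 90.0]
contact_force: [-0.6, -0.7, 0.1]
width: 32.9
finger_force: 30.1
```

```bash
python3 - <<'E'
from h import *
d=manip.grab_frame("wrist");print(d["T_tool_cam"])
cv2.imwrite("pics/w1.png",d["frame"][:,:,::-1])
E
```

```text
[[-3.03920840e-04 -9.53571695e-01 -3.01165953e-01  7.72847621e+01]
 [ 9.99999917e-01 -2.07986185e-04 -3.50607614e-04 -1.82494001e-01]
 [ 2.71691139e-04 -3.01166034e-01  9.53571679e-01 -1.31785738e+02]
 [ 0.00000000e+00  0.00000000e+00  0.00000000e+00  1.00000000e+00]]
```

View pics/w1.png

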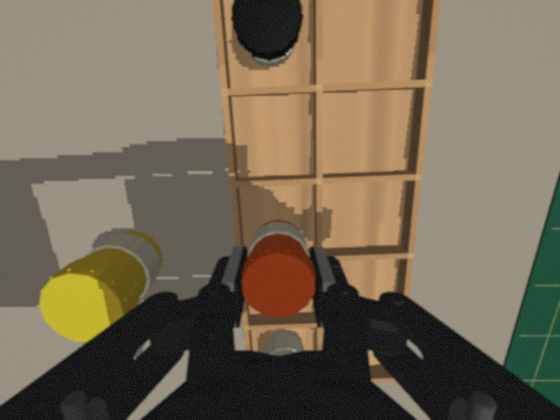

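```bash
cat >> h.py <<'E'
def wray(d,s,uv,z):
    from scipy.spatial.transform import Rotation as Ro
    T=np.eye(4);T[:3,:3]=Ro.from_euler("xyz",s["tool_rot"],degrees=True).as_matrix();T[:3,3]=s["tool_pos"]
    M=T@np.array(d["T_tool_cam"]);p=cv2.undistortPoints(np.array([[uv]],float),np.array(d["mtx"]),None)[0,0]
    v=M[:3,:3]@[p[0],p[1],1];return M[:3,3]+v*(z-M[2,3])/v[2]
E
python3 - <<'E'
from h import *;import tray
s=manip.read_state();d=manip.grab_frame("wrist")
for uv,c in(((320,88),(-4,87)),((319,180),(-4,29)),((422,177),(62,29)),((232,180),(-62,29)),((225,92),(-62,87)),((431,84),(62,87))):
    print(wray(d,s,uv,20).round(1),tray.cell(*c).round(1))
E
```

```text
[601.4 129.3  20. ] [600.2 125.8]
[603.2  71.9  20. ] [602.8  67.8]
[671.8  73.9  20. ] [668.8  70.8]
[545.   71.9  20. ] [544.9  65.2]
[543.3 127.   20. ] [542.2 123.1]
[668.8 131.5  20. ] [666.1 128.8]
```

Converted, 0.043 m / 0.6 = 0.0717, 0.002 m / 0.6 = 0.0033.

jog_arm([
  [0.03, [0.0033, 0.0017, 0.025], 0],
  [0.03, [0.0033, 0.0017, 0.05], 0],
  [0.03, [0.0033, 0.0017, 0.0633], 0],
  [0.03, [0.0033, 0.0017, 0.0683], 0],
  [0.03, [0.0033, 0.0017, 0.0717], 0],
  [0.03, [0.0033, 0.0017, 0.0717], 0],
  [0.04, [0.0033, 0.0017, 0.0717], 0],
  [0.05, [0.0033, 0.0017, 0.0717], 0],
  [0.06, [0.0033, 0.0017, 0.0717], 0],
  [0.06, [0.0033, 0.0017, 0.0717], 0],
  [0.06, [0.0033, 0.0017, 0.05], 0],
  [0.06, [0.0033, 0.0017, -0.0167], 0],
])

```text
t: 6.02
tool_pos: [575.4, 39.9, 89.8]
tool_rot: [-179.8, 0.0, 90.0]
contact_force: [0.7, -0.9, -0.1]
width: 60.1
finger_force: 0.0
```

Converted, -0.1315 m / 0.6 = -0.2192, -0.117 m / 0.6 = -0.195.

jog_arm([
  [0.07, [-0.0333, -0.0333, -0.05], 0],
  [0.07, [-0.0917, -0.1, -0.05], 0],
  [0.07, [-0.15, -0.1667, -0.05], 0],
  [0.07, [-0.195, -0.2192, -0.0333], 0],
  [0.07, [-0.195, -0.2192, 0.0333], 0],
  [0.07, [-0.195, -0.2192, 0.0833], 0],
  [0.07, [-0.195, -0.2192, 0.1], 0],
  [0.03, [-0.195, -0.2192, 0.1], 0],
  [0.03, [-0.195, -0.2192, 0.1], 0],
  [0.03, [-0.195, -0.2192, 0.1], 0],
  [0.03, [-0.195, -0.2192, 0.1], 0],
  [0.03, [-0.195, -0.2192, 0.1], 0],
])

```text
t: 7.52
tool_pos: [446.1, -77.1, 31.4]
tool_rot: [179.9, 0.0, 90.0]
contact_force: [-0.7, 0.4, 6.8]
width: 33.1
finger_force: 29.8
```

Converted, 0.134 m / 0.6 = 0.2233, 0.0585 m / 0.6 = 0.0975.

jog_arm([
  [0.03, [0, 0, -0.05], 0],
  [0.03, [0, 0, -0.1167], 0],
  [0.03, [0.0167, 0.0667, -0.1333], 0],
  [0.03, [0.0417, 0.1333, -0.1333], 0],
  [0.03, [0.075, 0.1917, -0.1333], 0],
  [0.03, [0.0975, 0.2233, -0.1167], 0],
  [0.03, [0.0975, 0.2233, -0.0667], 0],
  [0.03, [0.0975, 0.2233, -0.0333], 0],
  [0.03, [0.0975, 0.2233, -0.0167], 0],
  [0.03, [0.0975, 0.2233, -0.0117], 0],
  [0.03, [0.0975, 0.2233, -0.0117], 0],
  [0.03, [0.0975, 0.2233, -0.0117], 0],
])

```text
t: 9.02
tool_pos: [579.9, -18.6, 38.1]
tool_rot: [179.9, 0.0, 90.0]
contact_force: [1.0, -0.3, -1.0]
width: 33.3
finger_force: 30.3
```

Converted, -0.08 m / 0.6 = -0.1333, -0.06 m / 0.6 = -0.1.

jog_arm([
  [0.04, [0, 0, 0], 0],
  [0.05, [0, 0, 0], 0],
  [0.06, [0, 0, 0], 0],
  [0.06, [0, 0, 0], 0],
  [0.06, [0, 0, -0.0333], 0],
  [0.06, [0, 0, -0.1], 0],
  [0.06, [0, 0, -0.1333], 0],
])

```text
t: 9.9
tool_pos: [580.1, -18.6, 119.1]
tool_rot: [179.9, 0.0, 90.0]
contact_force: [0.0, 0.5, -0.0]
width: 60.1
finger_force: 0.0
```

jog_arm([
  [0.07, [-0.0667, -0.0167, 0], 0],
  [0.07, [-0.15, -0.05, 0], 0],
  [0.07, [-0.2333, -0.0833, 0], 0],
  [0.07, [-0.3167, -0.1083, 0], 0],
  [0.07, [-0.4, -0.1333, 0], 0],
  [0.07, [-0.4667, -0.1583, 0], 0],
  [0.07, [-0.5058, -0.17, 0], 0],
  [0.07, [-0.5058, -0.17, 0.0333], 0],
  [0.07, [-0.5058, -0.17, 0.0333], 0],
])

```text
t: 11.02
tool_pos: [476.2, -321.7, 96.1]
tool_rot: [-179.9, -0.1, 90.0]
contact_force: [-0.8, 0.1, 0.7]
width: 69.8
finger_force: 0.0
```

Converted, 0.067 m / 0.6 = 0.1117, 0.055 m / 0.6 = 0.0917.

jog_arm([
  [0.07, [0, 0, 0.05], 0],
  [0.07, [0, 0, 0.0917], 0],
  [0.07, [0, 0, 0.1117], 0],
  [0.07, [0, 0, 0.1117], 0],
  [0.03, [0, 0, 0.1117], 0],
  [0.03, [0, 0, 0.1117], 0],
  [0.03, [0, 0, 0.1117], 0],
  [0.03, [0, 0, 0.1117], 0],
  [0.03, [0, 0, 0.1117], 0],
  [0.03, [0, 0, 0.1117], 0],
])

```text
t: 12.28
tool_pos: [477.8, -322.4, 31.4]
tool_rot: [179.9, 0.0, 90.0]
contact_force: [-1.5, 1.2, 6.5]
width: 33.3
finger_force: 29.5
```

Converted, 0.4195 m / 0.6 = 0.6992, 0.0965 m / 0.6 = 0.1608.

jog_arm([
  [0.03, [0, 0, -0.05], 0],
  [0.03, [0, 0, -0.1167], 0],
  [0.03, [0.05, 0.0083, -0.15], 0],
  [0.03, [0.1333, 0.025, -0.15], 0],
  [0.03, [0.2167, 0.05, -0.15], 0],
  [0.03, [0.3, 0.0667, -0.15], 0],
  [0.03, [0.3833, 0.0833, -0.15], 0],
  [0.03, [0.4667, 0.1, -0.15], 0],
  [0.03, [0.55, 0.125, -0.15], 0],
  [0.03, [0.6333, 0.15, -0.15], 0],
  [0.03, [0.6833, 0.1608, -0.15], 0],
  [0.03, [0.6992, 0.1608, -0.15], 0],
])

```text
t: 13.78
tool_pos: [574.2, 99.2, 120.6]
tool_rot: [180.0, -0.0, 90.1]
contact_force: [-0.2, -0.1, -1.2]
width: 33.3
finger_force: 30.1
```

Converted, 0.083 m / 0.6 = 0.1383, 0.077 m / 0.6 = 0.1283.

jog_arm([
  [0.03, [0, 0, 0.05], 0],
  [0.03, [0, 0, 0.1], 0],
  [0.03, [0, 0, 0.1283], 0],
  [0.03, [0, 0, 0.1383], 0],
  [0.03, [0, 0, 0.1383], 0],
  [0.03, [0, 0, 0.1383], 0],
  [0.04, [0, 0, 0.1383], 0],
  [0.05, [0, 0, 0.1383], 0],
  [0.06, [0, 0, 0.1383], 0],
  [0.06, [0, 0, 0.1383], 0],
  [0.06, [0, 0, 0.1], 0],
  [0.06, [0, 0, 0], 0],
])

```text
t: 15.28
tool_pos: [571.8, 97.1, 118.7]
tool_rot: [-179.7, 0.1, 90.0]
contact_force: [0.2, 0.2, 0.8]
width: 59.9
finger_force: 0.0
```

Converted, 0.244 m / 0.6 = 0.4067, -0.073 m / 0.6 = -0.1217.

jog_arm([
  [0.075, [0.0333, 0, -0.0667], 0],
  [0.075, [0.1, -0.0333, -0.1], 0],
  [0.075, [0.1833, -0.0583, -0.1], 0],
  [0.075, [0.2667, -0.0833, -0.1], 0],
  [0.075, [0.35, -0.1083, -0.1], 0],
  [0.075, [0.4067, -0.1217, -0.1], 0],
  [0.075, [0.4067, -0.1217, -0.1], 0],
  [0.075, [0.4067, -0.1217, -0.1], 0],
])

```text
t: 16.27
tool_pos: [500.7, 340.9, 180.1]
tool_rot: [-180.0, 0.0, 90.0]
contact_force: [-0.5, 0.2, -0.4]
width: 74.7
finger_force: 0.0
```

```bash
python3 - <<'E'
from h import *
s=manip.read_state();d=manip.grab_frame("wrist");print(s["tool_pos"])
a=d["frame"];t=manip.grab_frame("top")["frame"]
o=np.zeros((420,800,3),np.uint8);o[:,:400]=cv2.resize(a,(400,300))[0:0] if 0 else 0
o[:300,:400]=cv2.resize(a,(400,300));o[:390,405:795]=cv2.resize(t[150:280,200:330],(390,390),interpolation=cv2.INTER_CUBIC)
cv2.imwrite("pics/w2.png",o[:,:,::-1])
E
```

```text
[500.68714189 340.92453893 180.05001734]
```

View pics/w2.png

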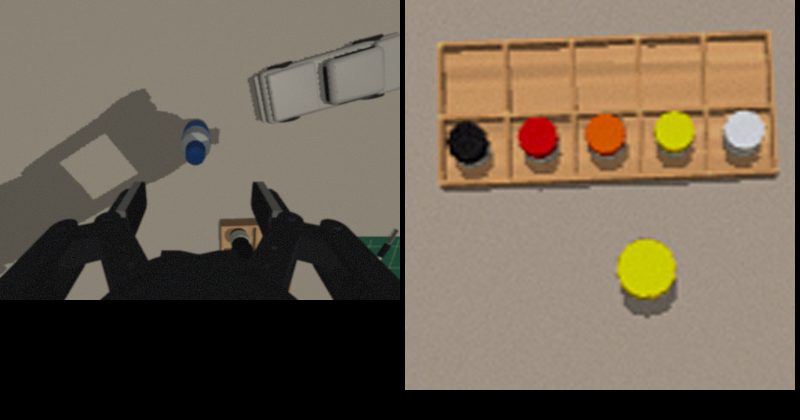

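The three pots stand in their cells: red at (538,137), orange at (605,133), yellow at (675,131). The wrist view shows the cap at (195,153) in the 400-wide image, which is full pixel (273,214).

```bash
python3 - <<'E'
from h import *
s=manip.read_state();d=manip.grab_frame("wrist")
print(wray(d,s,(272.5,214),120).round(1))
E
```

```text
[497.  350.2 120. ]
```

Converted, 0.112 m / 0.6 = 0.1867, 0.002 m / 0.6 = 0.0033.

jog_arm([
  [0.075, [0.0033, -0.0017, 0.05], 0],
  [0.075, [0.0033, -0.0017, 0.1], 0],
  [0.075, [0.0033, -0.0017, 0.15], 0],
  [0.075, [0.0033, -0.0017, 0.1783], 0],
  [0.075, [0.0033, -0.0017, 0.1867], 0],
  [0.075, [0.0033, -0.0017, 0.1867], 0],
  [0.03, [0.0033, -0.0017, 0.1867], 0],
  [0.03, [0.0033, -0.0017, 0.1867], 0],
  [0.03, [0.0033, -0.0017, 0.1867], 0],
  [0.03, [0.0033, -0.0017, 0.1867], 0],
  [0.03, [0.0033, -0.0017, 0.1867], 0],
  [0.03, [0.0033, -0.0017, 0.1867], 0],
])

```text
t: 17.92
tool_pos: [500.0, 343.8, 69.1]
tool_rot: [180.0, -0.0, 90.0]
contact_force: [-1.5, -0.9, 6.4]
width: 35.4
finger_force: 29.2
```

Converted, -0.1 m / 0.6 = -0.1667, -0.07 m / 0.6 = -0.1167.

jog_arm([
  [0.03, [0, 0, -0.05], 0],
  [0.03, [0, 0, -0.1167], 0],
  [0.03, [0, 0, -0.1667], 0],
  [0.03, [0, 0, -0.1667], 0],
])

```text
t: 18.42
tool_pos: [501.2, 344.4, 170.8]
tool_rot: [179.8, -0.2, 90.0]
contact_force: [0.3, -0.0, -1.0]
width: 35.4
finger_force: 30.3
```

```bash
python3 - <<'E'
from h import *
d=manip.grab_frame("wrist");t=manip.grab_frame("scene")["frame"]
o=np.zeros((420,800,3),np.uint8)
o[:300,:400]=cv2.resize(d["frame"],(400,300));o[:400,405:]=cv2.resize(t[60:260,320:518],(395,400),interpolation=cv2.INTER_CUBIC)
cv2.imwrite("pics/w3.png",o[:,:,::-1])
E
```

```text
(no output)
```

View pics/w3.png

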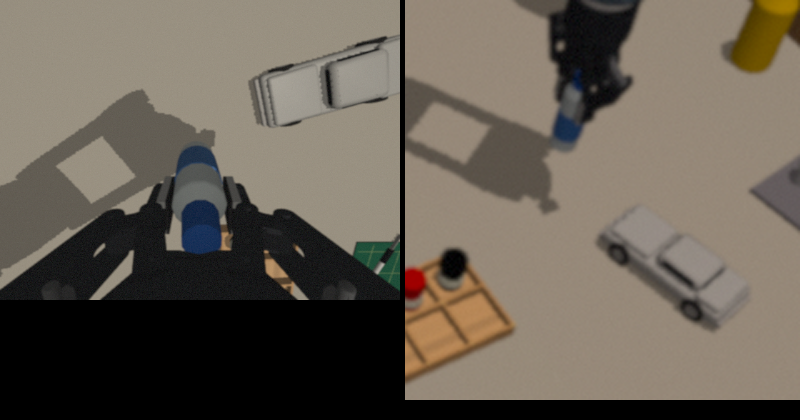

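Converted, -0.417 m / 0.6 = -0.695, 0.144 m / 0.6 = 0.24.

jog_arm([
  [0.03, [-0.05, 0.0167, 0], 0],
  [0.03, [-0.1167, 0.04, 0], 0],
  [0.03, [-0.2, 0.0683, 0], 0],
  [0.03, [-0.2833, 0.0967, 0], 0],
  [0.03, [-0.3667, 0.1267, 0], 0],
  [0.03, [-0.45, 0.155, 0], 0],
  [0.03, [-0.5333, 0.1833, 0], 0],
  [0.03, [-0.6, 0.2067, 0], 0],
  [0.03, [-0.6583, 0.2267, 0], 0],
  [0.03, [-0.695, 0.24, 0.0167], 0],
  [0.03, [-0.695, 0.24, 0.05], 0],
  [0.03, [-0.695, 0.24, 0.05], 0],
])

```text
t: 20.02
tool_pos: [641.5, -72.5, 135.0]
tool_rot: [-179.7, -0.1, 90.0]
contact_force: [-0.4, 0.2, -0.9]
width: 35.5
finger_force: 30.3
```

```bash
python3 - <<'E'
from h import *
d=manip.grab_frame("wrist");t=manip.grab_frame("scene")["frame"]
o=np.zeros((420,800,3),np.uint8)
o[:300,:400]=cv2.resize(d["frame"],(400,300));o[:400,405:]=cv2.resize(t[130:330,200:398],(395,400),interpolation=cv2.INTER_CUBIC)
cv2.imwrite("pics/w4.png",o[:,:,::-1])
E
```

```text
(no output)
```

View pics/w4.png

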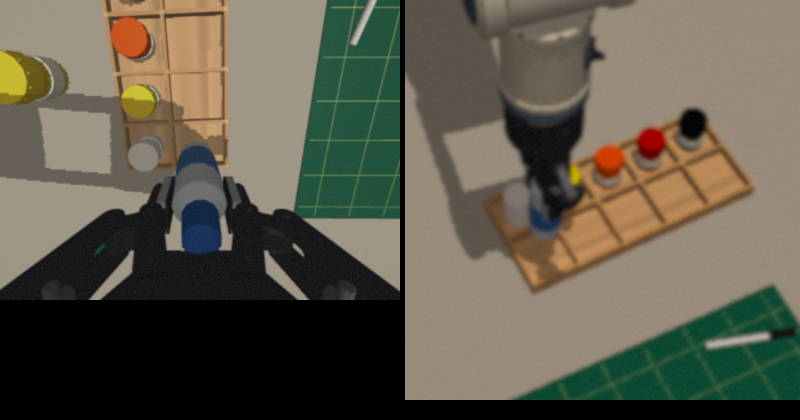

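Converted, 0.063 m / 0.6 = 0.105, 0.062 m / 0.6 = 0.1033.

jog_arm([
  [0.03, [0, 0, 0.0417], 0],
  [0.03, [0, 0, 0.075], 0],
  [0.03, [0, 0, 0.095], 0],
  [0.03, [0, 0, 0.1033], 0],
  [0.03, [0, 0, 0.105], 0],
  [0.03, [0, 0, 0.105], 0],
  [0.03, [0, 0, 0.105], 0],
  [0.04, [0, 0, 0.105], 0],
  [0.045, [0, 0, 0.105], 0],
  [0.055, [0, 0, 0.105], 0],
  [0.06, [0, 0, 0.105], 0],
  [0.06, [0, 0, 0.105], 0],
])

```text
t: 21.62
tool_pos: [643.9, -73.5, 75.3]
tool_rot: [180.0, -0.0, 90.0]
contact_force: [0.0, -0.4, 0.1]
width: 60.1
finger_force: 0.0
```

Converted, -0.18 m / 0.6 = -0.3, -0.14 m / 0.6 = -0.2333.

jog_arm([
  [0.06, [0, 0, -0.0333], 0],
  [0.06, [0, 0, -0.1], 0],
  [0.06, [0, 0, -0.1667], 0],
  [0.06, [0, 0, -0.2333], 0],
  [0.06, [0.0833, -0.0833, -0.2333], 0],
  [0.06, [0.1667, -0.1667, -0.2333], 0],
  [0.06, [0.2333, -0.2333, -0.2333], 0],
  [0.06, [0.3, -0.3, -0.2333], 0],
  [0.06, [0.3, -0.3, -0.2333], 0],
  [0.06, [0.3, -0.3, -0.2333], 0],
])

```text
t: 22.88
tool_pos: [464.5, 106.7, 216.6]
tool_rot: [179.9, -0.0, 90.1]
contact_force: [0.1, 0.7, -0.4]
width: 59.9
finger_force: 0.0
```

```bash
python3 - <<'E'
from h import *
t=manip.grab_frame("scene")["frame"];p=manip.grab_frame("top")["frame"]
o=np.zeros((420,800,3),np.uint8)
o[:390,:390]=cv2.resize(p[150:280,200:330],(390,390),interpolation=cv2.INTER_CUBIC);o[:400,405:]=cv2.resize(t[130:330,200:398],(395,400),interpolation=cv2.INTER_CUBIC)
cv2.imwrite("pics/w5.png",o[:,:,::-1])
E
```

```text
(no output)
```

View pics/w5.png

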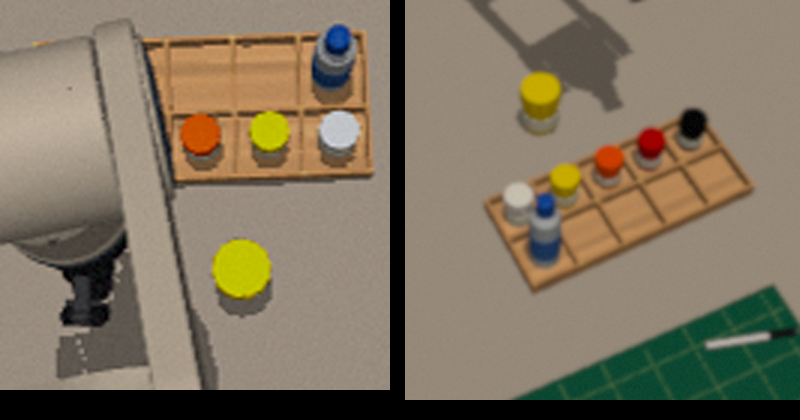

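The scene view shows white (518,203), yellow (565,187), orange (609,165), red (651,147) and black (692,128) upright in the front row. The thinner stands upright in the cell behind white, at (545,235), and the arm is clear. I'm handing in.

```bash
python3 -c "
from workcell import manip
print(manip.hand_in())"
```

```text
the job is handed in; nothing more can be done
None
```

I handed the job in at about 23 s. In the last picture the front row runs white, yellow, orange, red, black, and the thinner stands behind white. All look upright and the arm is clear, but the hand-in returned no verdict.

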